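# Open the push-and-turn safety cap of the solvent bottle

### The arm

A 6-joint arm with a two-finger parallel gripper is mounted at the origin on a cart in front of the work surface, level with it; the furniture and walls round the work are solid. World frame = base frame: x ahead of the robot, y to its left, z up, the work surface at z = 0. Lengths are in mm, angles in rad, forces in N, time in s.
With the tool pointing down it reaches from about 350 to 775 mm from the base axis. Payload 7.3 kg.
Tool frame: the origin (TCP) lies at the very end of the fingers, on their centre line; the grasp point (between the pads) lies bot.grasp_offset behind it (bot.grasp_offset is the distance from the TCP to the grasp point, in mm); z points along the fingers, y is the line along which they close (so a half turn about z gives the same grasp; the last joint's range is limited). The gripper opens to 92 mm and grips with 3 to 60 N. Pads are 19 mm wide; open, the fingers measure 130 mm over their backs; the gripper's body (75 mm by 190 mm) begins 47 mm behind the grasp point.
Start: joints at [0.972, 0.342, 1.524, -0, 1.275, -0.146], TCP at [229.671, 472.123, 187.741] pointing down, gripper open.
Joint ranges: [-2.53, 2.53], [-0.77, 2.02], [0.04, 2.7], [-1, 4.14], [0.28, 2.66], [-3.11, 3.11]. Speed limits (rad/s): [2.57, 2.57, 3.14, 3.14, 3.14, 3.14].

### API

Orientations are given as [roll, pitch, yaw] about the fixed x, y, z axes, in that order (R = Rz(yaw) Ry(pitch) Rx(roll)).
In Python, from plant import bot gives the robot as it stands. The module is installed in compiled form; this text tells all that it offers.
- The arm moves only by the shell command python3 -m handwheel 'ROWS'. ROWS is JSON, a list of rows, each an object of numbers: "claw": the finger opening in mm, from 0 to 91.8; "dx", "dy", "dz": the shift along the tool's x, y, z in mm; "rx", "ry", "rz": the turn, a rotation vector about the tool's x, y, z in rad. A call has 1 to 10 rows; each row shifts and turns the commanded pose from where the row before left it, along the tool's axes as they then stand; what a row does not reach is not made up. A row lasts 1/10 s, in which the tool goes at most 50 mm and 8.59 degrees, less where a joint would pass 70% of its speed; a pose out of reach is approached as far as the arm can. A call is refused whole if a number of a shift passes 50 or a number of a turn 0.15, either way. A call with a gripper value outside its range is refused whole. The fingers move at their own pace and stop on an object; the grip force is fixed at half the most. Time passes only in rows, so rows that do not move let the fingers close. It gives the time, the measured TCP pose, the force and the opening at its end, in the units of the state.
- bot.get_obs(): the state, without advancing time (a new reading comes with each control period).
- bot.capture(name): name is "scene" or "top" or "wrist"; returns a dict with "frame" (400x640x3 uint8, red, green, blue), "camera_matrix" (3x3 intrinsics, pixels), "k1" (the pictures are not rectified: a ray, as slopes to the right and down, at radius r is drawn at 1 + k1 r^2 times it, then the intrinsics apply), "view" (4x4, takes a point from world to camera coordinates); the wrist camera has in their place "mount" (4x4, takes a point from camera to tool coordinates, whose origin is the TCP and whose axes are the flange's). Camera axes: x right, y down, z forward; pixel columns grow to the right and rows downward; lengths in mm; the calibration is good to about 2 mm. A picture is of the moment at which its call begins: read the wrist's pose just before it. There is no depth.
- bot.close_job(): hands the job in, once; it reports no verdict.
The state is a dict: "time": time; "joint_positions": joint angles; "dq": joint speeds; "tau": joint torques, N m; "tool_pos": TCP position; "tcp_rot": TCP orientation; "contact_force": force on the tool from outside, world axes, zero at the start; "moment": the same for the moment, N m; "grip_width": finger opening in mm.
Only numpy, scipy, OpenCV 4.12 (cv2) and the standard library are available. Lean on these libraries where they do the work, as an engineer would, in place of code of your own. Each camera call takes 0.05 s, during which the arm holds its last target. There are 200 camera calls.

### The job

Take the red safety cap off the solvent bottle that is clamped upright in the bench holder: press the cap down against its spring, twist it anticlockwise (seen from above) while it is down until it comes free, and lift it straight up clear of the neck. Finish while still holding the cap in the gripper, level, a hand's breadth above the bottle's mouth; do not let go of it or put it down. Leave the other things on the bench alone.

Things in the scene. Friction and masses are not known exactly. Their poses are not given: they have to be found in the camera images.
- bottle: White bottle with a blue band, 72 mm diameter, clamped in a dark round steel holder (100 mm disc, 81 mm cup), fixed to the bench. Origin: centre of the holder's underside, z up along the bottle's axis. The shoulder slopes from 92 mm height (36 mm off the axis) to 112 mm (17 mm off). Two black bars on it, towards +x and -x, mark the direction in which the cap comes free.
- mouth (a point): Centre of the mouth, on the bottle's axis 134 mm above the bench, hidden under the cap; the top of the neck and of its 37 mm wide collar (the grey spring plug stands out of it, to 145 mm with the cap locked).
- cap: Loose red ribbed round cap, 48 mm diameter, 26 mm tall, about 30 g. Origin: centre of its lower rim, z up; 125 mm above the bench when locked. Two white bars on its top point to its own +x and -x. Locked, its x axis stands 67 degrees clockwise (from above) of the bottle's x axis; it cannot lift and a tooth 4 mm deep blocks turning. Grip it on the ribs from above, at any yaw.
- cap_top (a point): Centre of the cap's top, 26 mm above its rim (151 mm above the bench when locked). Pressed down 5 to 7 mm the cap turns anticlockwise; kept down, after 67 degrees its white bars line up with the black bars of the shoulder, and within 8 degrees of that it lifts off. A stop blocks it about 9 degrees beyond. Clockwise it is blocked.
- spring_plug (a joint): Spring plug in the neck that bears on the inside of the cap's top; value in m = how far the cap is pressed down: about 0 locked, end stop at 0.008, -0.002 with the cap off. Spring force: about 5 N at 0, 8 N at 0.004, 10 N at 0.006.
- oiler: Bystander: yellow oiler bottle with red spout, 40 mm wide, 123 tall, standing behind the bottle. Origin: centre of its underside. Not to be moved.
- padlock_brass: Bystander: brass padlock, 68x45x21, lying near the front edge. Origin: centre of its underside. Not to be moved.
- key_bunch: Bystander: bunch of keys, 73x127x10, lying near the front edge. Origin: centre of its underside. Not to be moved.
- pliers: Bystander: pliers with red handles, 56x153x13, lying at the front right. Origin: centre of its underside. Not to be moved.
- packet_blue: Bystander: blue packet, 52x75x24, lying behind the bottle. Origin: centre of its underside. Not to be moved.
- key_blank: Bystander: key with black head, 75x25x9, lying near the front edge. Origin: centre of its underside. Not to be moved.

How it is judged (in metres and radians):
On the way, in this order (a step that is already met when the one before it is completed fails the run):
1. the cap is pressed down at least 3.5 mm while still at its locked angle (value of joint spring_plug above 0.0035 m and angle between the x axis of cap and the x axis of bottle, either way round above 0.8 rad), for 0.05 s.
2. the cap, still on the neck, is turned to within 0.2 rad of its free direction (angle between the x axis of cap and the x axis of bottle, either way round below 0.2 rad and z of cap in the frame of bottle below 0.132 m and horizontal distance between cap and bottle below 0.006 m), for 0.05 s.
At the end, for the whole second after the job is handed in: The fingers hold the cap (over 1 N) still (under 0.03 m/s), touching no part of the bottle, its lower rim 155 to 290 mm above the bench (30 to 165 mm above its locked height), within 35 mm of the bottle's axis sideways and level to 0.25 rad (z of cap in the frame of bottle between 0.155 and 0.29 m and horizontal distance between cap and bottle below 0.035 m and angle between cap's own z axis and vertical below 0.25 rad and contact force between the fingers and cap above 1 N and contact force between cap and bottle below 0.05 N and linear speed of cap below 0.03 m/s); the arm keeps its last pose, push and grip.
It fails at once if another thing on the bench (oiler, padlock, key bunch, pliers, blue packet or key) is moved more than 25 mm (distance of any of oiler, padlock_brass, key_bunch, pliers, packet_blue, key_blank from where it was at the start of the episode above 0.025 m).
It also fails if it takes over 40 s, if anything falls off the work surface, if the arm or the gripper's body presses on something with over 40 N, if the wrist force passes 120 N, or if a joint passes its speed limit or range.

## Working session

There is one attempt and no reset: what is moved stays moved. The work goes in short steps, Python scripts to look and compute and a shell command to move; the robot and the scene stay as the last step left them, time stands still between calls to the robot, and variables do not carry over. Pictures are saved under pics/ and viewed, on a budget of 10 in all, crops included, one or two more only if the job needs it, and the job is handed in when it is done.

```bash
mkdir -p pics
python3 - <<'E'
from plant import bot
import cv2,numpy as np,pickle
o=bot.get_obs();print({k:np.round(v,3).tolist() for k,v in o.items()},bot.grasp_offset)
for n in("scene","top"):
    c=bot.capture(n);pickle.dump(c,open(n+".pkl","wb"));cv2.imwrite(f"pics/{n}1.png",c["frame"][:,:,::-1])
    print(n,c["camera_matrix"].tolist(),c["k1"],np.round(c["view"],3).tolist())
E
```

```text
{'time': 0.0, 'joint_positions': [0.972, 0.343, 1.525, -0.0, 1.275, -0.146], 'dq': [-0.0, -0.001, 0.001, -0.0, -0.001, 0.002], 'tau': [0.001, -43.124, -24.422, 0.072, 0.056, -0.0], 'tool_pos': [229.405, 471.72, 187.046], 'tcp_rot': [-3.14, -0.0, 2.689], 'contact_force': [-0.162, -0.868, -0.056], 'moment': [-0.002, -0.001, -0.006], 'grip_width': 91.89} 18.8
scene [[368.2309046084594, 0.0, 320.11427292133993], [0.0, 368.2309046084594, 198.02974416660155], [0.0, 0.0, 1.0]] -0.048313750739517644 [[0.515, -0.857, 0.022, -309.99], [-0.463, -0.3, -0.834, 340.638], [0.722, 0.419, -0.551, 659.041], [0.0, 0.0, 0.0, 1.0]]
top [[372.3861818758937, 0.0, 321.7929475713187], [0.0, 372.3861818758937, 195.625327045092], [0.0, 0.0, 1.0]] -0.042034920812886366 [[-0.016, -0.999, -0.031, -21.66], [-0.998, 0.018, -0.063, 531.941], [0.064, 0.03, -0.998, 936.08], [0.0, 0.0, 0.0, 1.0]]
```

View pics/top1.png

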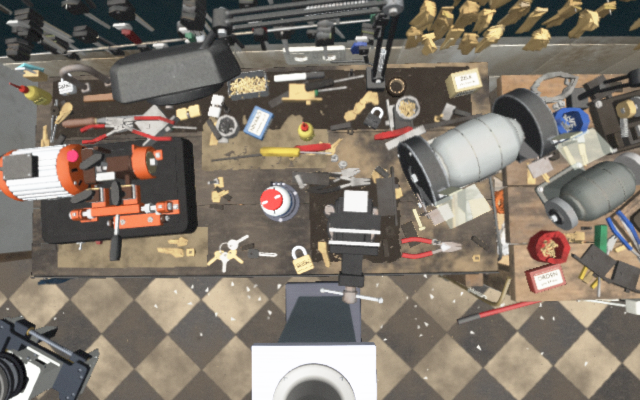

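View pics/scene1.png

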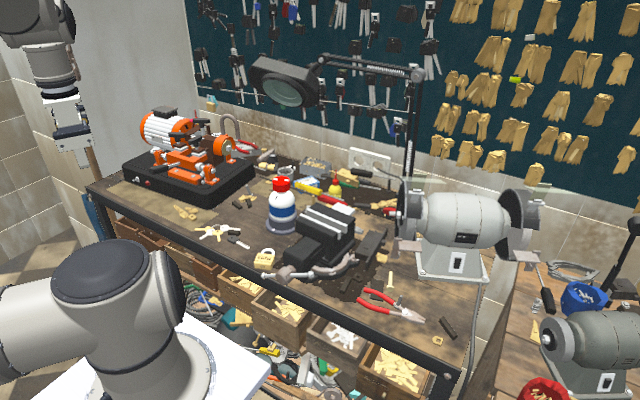

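```bash
cat > h.py <<'E'
import numpy as np,cv2
def ray(c,uv,view=None):
    V=c["view"] if view is None else view; K=c["camera_matrix"]; k=c["k1"]
    d=np.array([(uv[0]-K[0,2])/K[0,0],(uv[1]-K[1,2])/K[1,1]]); s=d.copy()
    for _ in range(20): s=d/(1+k*(s@s))
    R=V[:3,:3]; return -R.T@V[:3,3], R.T@np.array([s[0],s[1],1])
def at_z(c,uv,z,view=None):
    p,d=ray(c,uv,view); return p+d*(z-p[2])/d[2]
def red(f,box):
    h=cv2.cvtColor(f,cv2.COLOR_RGB2HSV); m=((h[...,0]<8)|(h[...,0]>172))&(h[...,1]>150)&(h[...,2]>90)
    k=np.zeros_like(m); x0,y0,x1,y1=box; k[y0:y1,x0:x1]=1; return (m&k).astype(np.uint8)
E
python3 - <<'E'
from h import *;import pickle
for n,b,z in(("top",(250,180,305,225),150),("scene",(262,170,300,205),138)):
    c=pickle.load(open(n+".pkl","rb"));m=red(c["frame"],b)
    ys,xs=np.nonzero(m);hull=cv2.convexHull(np.c_[xs,ys].astype(np.int32));M=cv2.moments(hull)
    uv=(M["m10"]/M["m00"],M["m01"]/M["m00"]);print(n,uv,xs.min(),xs.max(),ys.min(),ys.max(),at_z(c,uv,z))
E
```

```text
top (271.09882478632477, 199.0982905982906) 260 281 190 209 [517.32486308  77.20056564 150.        ]
scene (280.7478448275862, 183.35201149425285) 272 289 175 191 [521.49117567  78.97778438 138.        ]
```

```bash
python3 -m handwheel '[{"dz":-20},{"dz":-40},{"dz":-40},{"dx":-15,"dy":-8,"dz":-10},{"dx":-28,"dy":-15},{"dx":-28,"dy":-15},{"dx":-28,"dy":-15},{"dx":-28,"dy":-15},{"dx":-28,"dy":-15},{"dx":-28,"dy":-15}]' | tail -c 600
python3 -m handwheel '[{"dx":-28,"dy":-15},{"dx":-28,"dy":-15},{"dx":-28,"dy":-15},{"dx":-28,"dy":-15},{"dx":-28,"dy":-15},{"dx":-28,"dy":-14},{"dx":-28,"dy":-14},{"dx":-28,"dy":-12},{"dx":-18,"dy":-10},{}]' | tail -c 600
python3 - <<'E'
from plant import bot
import cv2,numpy as np,pickle
o=bot.get_obs();print({k:np.round(v,3).tolist() for k,v in o.items()})
c=bot.capture("wrist");pickle.dump((o,c),open("w.pkl","wb"));cv2.imwrite("pics/w1.png",c["frame"][:,:,::-1])
print(c["camera_matrix"].tolist(),c["k1"],np.round(c["mount"],3).tolist())
E
```

```text
{'time': 0.1, 'joint_positions': [0.972, 0.343, 1.525, 0.0, 1.275, -0.146], 'dq': [0.001, -0.002, -0.002, 0.001, -0.001, -0.001], 'tau': [0.002, -43.2, -24.469, 0.072, 0.052, -0.0], 'tool_pos': [229.419, 471.745, 187.107], 'tcp_rot': [-3.14, -0.0, 2.689], 'contact_force': [-0.966, -0.643, 0.018], 'moment': [0.003, -0.012, 0.042], 'grip_width': 91.813}
[[320.60627478368616, 0.0, 317.4424295263933], [0.0, 320.60627478368616, 202.54500086670953], [0.0, 0.0, 1.0]] -0.026158479944988773 [[0.0, -0.968, -0.253, 67.198], [1.0, 0.0, 0.001, 0.831], [-0.001, -0.253, 0.968, -199.357], [0.0, 0.0, 0.0, 1.0]]invalid input at $[0]: expected keys claw, dx, dy, dz, rx, ry, rz
invalid input at $[0]: expected keys claw, dx, dy, dz, rx, ry, rz
```

View pics/w1.png

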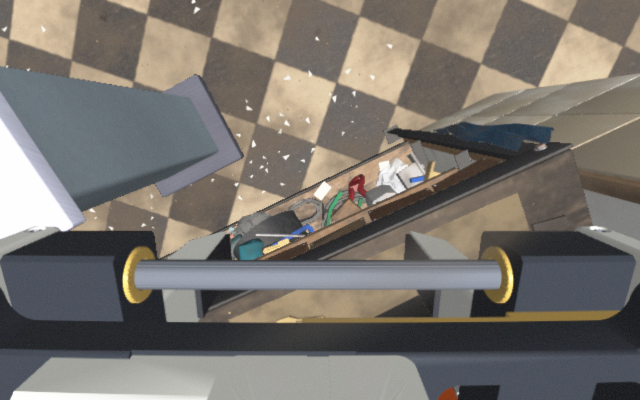

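The calls were refused because every row needs all the keys. The picture only shows the floor and drawers beside the bench, since the arm hasn't moved. I'll retype the rows in full.

```bash
python3 -m handwheel '[{"claw":91,"dx":0,"dy":0,"dz":-20,"rx":0,"ry":0,"rz":0},{"claw":91,"dx":0,"dy":0,"dz":-40,"rx":0,"ry":0,"rz":0},{"claw":91,"dx":0,"dy":0,"dz":-40,"rx":0,"ry":0,"rz":0},{"claw":91,"dx":-15,"dy":-8,"dz":-10,"rx":0,"ry":0,"rz":0},{"claw":91,"dx":-28,"dy":-15,"dz":0,"rx":0,"ry":0,"rz":0},{"claw":91,"dx":-28,"dy":-15,"dz":0,"rx":0,"ry":0,"rz":0},{"claw":91,"dx":-28,"dy":-15,"dz":0,"rx":0,"ry":0,"rz":0},{"claw":91,"dx":-28,"dy":-15,"dz":0,"rx":0,"ry":0,"rz":0},{"claw":91,"dx":-28,"dy":-15,"dz":0,"rx":0,"ry":0,"rz":0},{"claw":91,"dx":-28,"dy":-15,"dz":0,"rx":0,"ry":0,"rz":0}]' | tail -c 600
python3 -m handwheel '[{"claw":91,"dx":-28,"dy":-15,"dz":0,"rx":0,"ry":0,"rz":0},{"claw":91,"dx":-28,"dy":-15,"dz":0,"rx":0,"ry":0,"rz":0},{"claw":91,"dx":-28,"dy":-15,"dz":0,"rx":0,"ry":0,"rz":0},{"claw":91,"dx":-28,"dy":-15,"dz":0,"rx":0,"ry":0,"rz":0},{"claw":91,"dx":-28,"dy":-15,"dz":0,"rx":0,"ry":0,"rz":0},{"claw":91,"dx":-28,"dy":-14,"dz":0,"rx":0,"ry":0,"rz":0},{"claw":91,"dx":-28,"dy":-14,"dz":0,"rx":0,"ry":0,"rz":0},{"claw":91,"dx":-28,"dy":-12,"dz":0,"rx":0,"ry":0,"rz":0},{"claw":91,"dx":-18,"dy":-10,"dz":0,"rx":0,"ry":0,"rz":0},{"claw":91,"dx":0,"dy":0,"dz":0,"rx":0,"ry":0,"rz":0}]' | tail -c 600
python3 - <<'E'
from plant import bot
import cv2,numpy as np,pickle
o=bot.get_obs();print({k:np.round(v,3).tolist() for k,v in o.items()})
c=bot.capture("wrist");pickle.dump((o,c),open("w.pkl","wb"));cv2.imwrite("pics/w2.png",c["frame"][:,:,::-1])
E
```

```text
time: 1.15
tool_pos: [351.8, 302.7, 297.5]
tcp_rot: [-3.141, -0.0, 2.689]
contact_force: [0.2, 0.6, -0.1]
grip_width: 90.7
time: 2.15
tool_pos: [515.2, 83.7, 296.8]
tcp_rot: [-3.141, -0.001, 2.686]
contact_force: [-0.4, 0.6, -0.6]
grip_width: 91.3
{'time': 2.15, 'joint_positions': [0.014, 0.277, 1.319, -0.0, 1.547, -1.101], 'dq': [0.045, -0.028, 0.03, 0.023, 0.009, 0.036], 'tau': [-1.125, -41.46, -27.022, -0.189, 0.027, -0.348], 'tool_pos': [515.219, 83.656, 296.825], 'tcp_rot': [-3.141, -0.001, 2.686], 'contact_force': [-0.354, 0.621, -0.592], 'moment': [0.0, 0.029, 0.008], 'grip_width': 91.267}
```

View pics/w2.png

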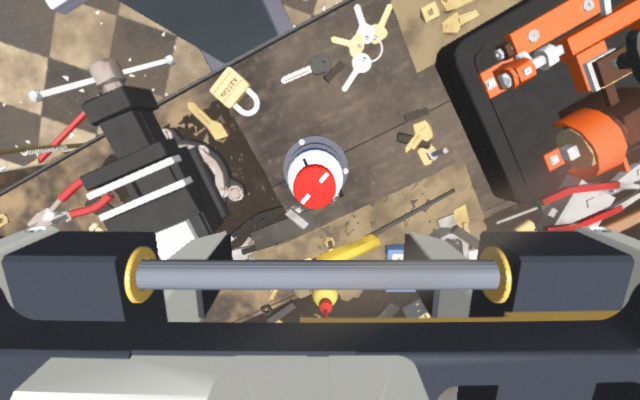

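The cap top is at about (315,187), with its white bars running from (306,199) to (324,177). The black shoulder marks are near (303,160) and (342,193). The jaws are to either side of the cap and clear of it.

```bash
cat >> h.py <<'E'
from scipy.spatial.transform import Rotation
def wview(o,c):
    T=np.eye(4);T[:3,:3]=Rotation.from_euler("xyz",o["tcp_rot"]).as_matrix();T[:3,3]=o["tool_pos"]
    return np.linalg.inv(T@c["mount"]),T
E
python3 - <<'E'
from h import *;import pickle
o,c=pickle.load(open("w.pkl","rb"));V,T=wview(o,c)
m=red(c["frame"],(285,155,345,212));ys,xs=np.nonzero(m);hull=cv2.convexHull(np.c_[xs,ys].astype(np.int32))
(u,v),r=cv2.minEnclosingCircle(hull);M=cv2.moments(hull);print(u,v,r,M["m10"]/M["m00"],M["m01"]/M["m00"])
p=at_z(c,(u,v),149,V);print(p, "tool shift",T[:3,:3].T@(p-T[:3,3]))
a,b=at_z(c,(306,199),151,V),at_z(c,(324,177),151,V);d=b-a;print("white yaw",np.degrees(np.arctan2(d[1],d[0])))
a,b=at_z(c,(303,160),100,V),at_z(c,(342,193),100,V);d=b-a;print("black yaw",np.degrees(np.arctan2(d[1],d[0])),(a+b)/2)
cv2.imwrite("pics/w2c.png",cv2.resize(c["frame"][120:230,250:390,::-1],None,fx=5,fy=5,interpolation=cv2.INTER_CUBIC))
E
```

```text
314.1111145019531 185.94444274902344 22.460283279418945 314.0837133169648 186.55126856073892
[517.96541965  79.31288367 149.        ] tool shift [ -4.50000687  -2.54839772 147.82392827]
white yaw 115.13287861523833
black yaw 23.413520531529787 [520.9734934   89.32639596 100.        ]
```

View pics/w2c.png

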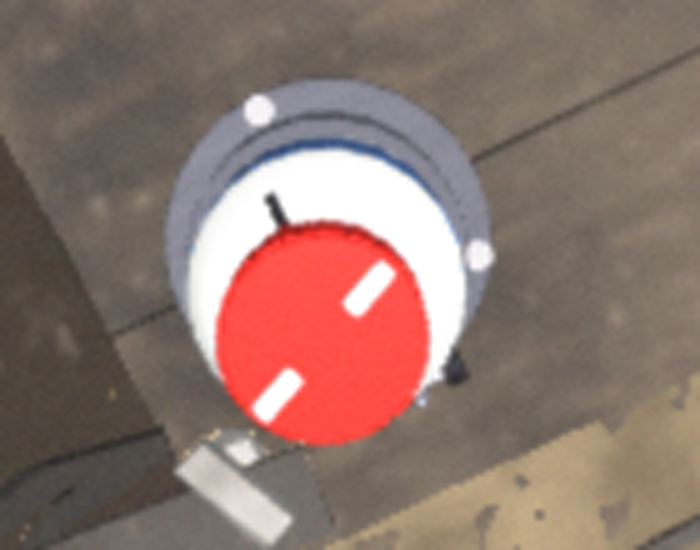

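The crop confirms the white bars and one black bar at crop (276,210); the other is hidden behind the cap. The pair sits about 67° anticlockwise of the white bars, as expected. Next I descend around the cap.

```bash
python3 -m handwheel '[{"claw":91,"dx":-4.5,"dy":-2.5,"dz":15,"rx":0,"ry":0,"rz":0},{"claw":91,"dx":0,"dy":0,"dz":30,"rx":0,"ry":0,"rz":0},{"claw":91,"dx":0,"dy":0,"dz":35,"rx":0,"ry":0,"rz":0},{"claw":91,"dx":0,"dy":0,"dz":30,"rx":0,"ry":0,"rz":0},{"claw":91,"dx":0,"dy":0,"dz":20,"rx":0,"ry":0,"rz":0},{"claw":91,"dx":0,"dy":0,"dz":15,"rx":0,"ry":0,"rz":0},{"claw":91,"dx":0,"dy":0,"dz":10,"rx":0,"ry":0,"rz":0},{"claw":91,"dx":0,"dy":0,"dz":8,"rx":0,"ry":0,"rz":0},{"claw":91,"dx":0,"dy":0,"dz":8,"rx":0,"ry":0,"rz":0},{"claw":91,"dx":0,"dy":0,"dz":0,"rx":0,"ry":0,"rz":0}]' | tail -c 600
python3 - <<'E'
from plant import bot
from h import *;import pickle
o=bot.get_obs();c=bot.capture("wrist");V,T=wview(o,c);cv2.imwrite("pics/w3.png",c["frame"][:,:,::-1])
print(np.round(o["tool_pos"],1),np.round(o["joint_positions"],2))
E
```

```text
time: 3.2
tool_pos: [516.7, 81.7, 126.1]
tcp_rot: [-3.141, -0.001, 2.689]
contact_force: [0.1, -0.2, 0.6]
grip_width: 90.8
[516.7  81.7 126.1] [ 0.01  0.4   1.62  0.    1.12 -1.11]
```

View pics/w3.png

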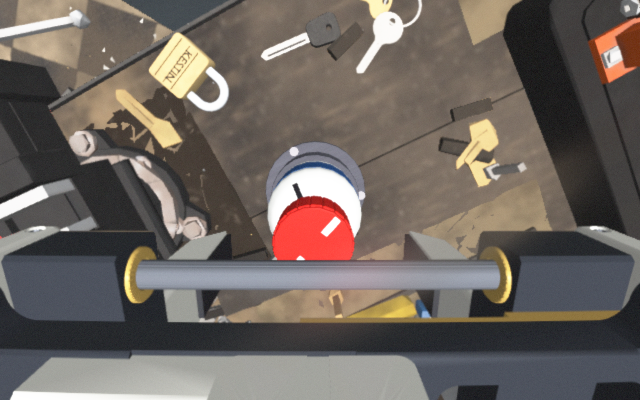

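The cap is centred between the jaws, with its centre at about (314,243) and its lower part hidden by the finger bar.

Run:
```python
from plant import bot
from h import *
o=bot.get_obs();c=bot.capture("wrist");V,T=wview(o,c)
m=red(c["frame"],(260,195,370,258));ys,xs=np.nonzero(m);print(o["tool_pos"])
# top-rim fit: project 24 mm circle at z=151 against the silhouette's left/right/near edges
K,k=c["camera_matrix"],c["k1"]
def proj(P):
    q=P@V[:3,:3].T+V[:3,3];s=q[:,:2]/q[:,2:];s=s*(1+k*(s**2).sum(1,keepdims=True));return s*[K[0,0],K[1,1]]+[K[0,2],K[1,2]]
L=[(y,xs[ys==y].min(),xs[ys==y].max()) for y in range(225,250,6)];print(L,ys.min())
t=np.linspace(0,2*np.pi,200)
for dx in(-6,-3,0,3):
    p=T[:3,3]+T[:3,0]*dx;P=np.c_[p[0]+24*np.cos(t),p[1]+24*np.sin(t),0*t+151];q=proj(P);print(dx,q.min(0),q.max(0),q[q[:,0].argmin()])
```

```text
[517.11994316  81.59383835 126.69278612]
[(225, np.int64(277), np.int64(349)), (231, np.int64(274), np.int64(351)), (237, np.int64(272), np.int64(353)), (243, np.int64(272), np.int64(353)), (249, np.int64(273), np.int64(352))] 196
-6 [274.80444289 208.49053187] [356.68582351 284.76526343] [274.80444289 246.79316504]
-3 [274.62866558 203.37481873] [356.84980954 280.29188402] [274.62866558 242.0016786 ]
0 [274.45193548 198.21610587] [357.01469142 275.78086748] [274.45193548 237.16984576]
3 [274.27425308 193.01406114] [357.18046893 271.23188252] [274.27425308 232.29733074]
```

```bash
python3 -m handwheel '[{"claw":91,"dx":-2,"dy":-2,"dz":1,"rx":0,"ry":0,"rz":0},{"claw":70,"dx":0,"dy":0,"dz":0,"rx":0,"ry":0,"rz":0},{"claw":55,"dx":0,"dy":0,"dz":0,"rx":0,"ry":0,"rz":0},{"claw":40,"dx":0,"dy":0,"dz":0,"rx":0,"ry":0,"rz":0},{"claw":40,"dx":0,"dy":0,"dz":0,"rx":0,"ry":0,"rz":0},{"claw":40,"dx":0,"dy":0,"dz":0,"rx":0,"ry":0,"rz":0},{"claw":40,"dx":0,"dy":0,"dz":0,"rx":0,"ry":0,"rz":0},{"claw":40,"dx":0,"dy":0,"dz":0,"rx":0,"ry":0,"rz":0}]' | tail -c 600
```

```text
time: 4.1
tool_pos: [518.2, 78.8, 125.7]
tcp_rot: [3.141, 0.0, 2.689]
contact_force: [-0.7, -0.3, -0.4]
grip_width: 41.7
```

```bash
python3 -m handwheel '[{"claw":30,"dx":0,"dy":0,"dz":0,"rx":0,"ry":0,"rz":0},{"claw":30,"dx":0,"dy":0,"dz":0,"rx":0,"ry":0,"rz":0}]' | tail -c 600
python3 - <<'E'
from plant import bot
import cv2
for n in("wrist","scene"):
    c=bot.capture(n);f=c["frame"][:,:,::-1]
    if n=="scene":f=cv2.resize(f[100:250,190:390],(800,600),interpolation=cv2.INTER_CUBIC)
    cv2.imwrite(f"pics/{n}4.png",f)
print(bot.get_obs()["grip_width"])
E
```

```text
time: 4.3
tool_pos: [518.1, 78.8, 125.7]
tcp_rot: [3.142, -0.0, 2.689]
contact_force: [0.4, 0.2, -0.8]
grip_width: 31.1
30.174776940484197
```

View pics/wrist4.png

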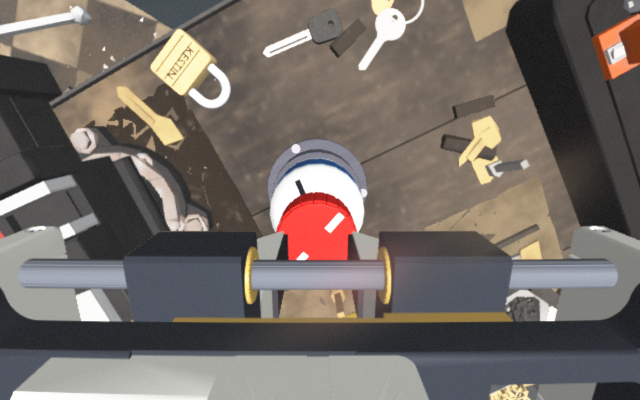

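View pics/scene4.png

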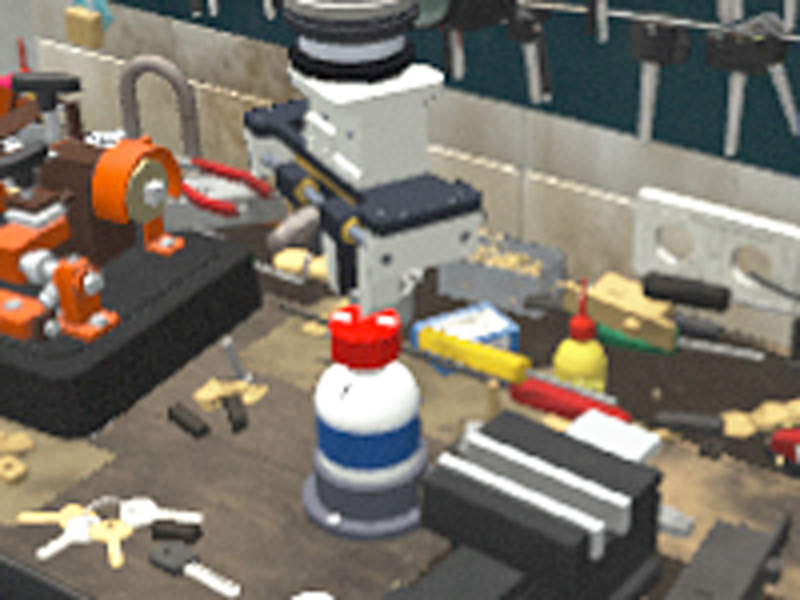

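The fingers have closed to 30 mm without meeting the cap. In the scene crop they appear behind it, with the cap at crop (365,335) and the fingertips at about (385,310). So the position estimate is inconsistent and I need to check it before going on.

Run:
```python
from plant import bot
from h import *
o=bot.get_obs();T=None
def proj(c,V,P):
    K,k=c["camera_matrix"],c["k1"];q=np.atleast_2d(P)@V[:3,:3].T+V[:3,3];s=q[:,:2]/q[:,2:];s=s*(1+k*(s**2).sum(1,keepdims=True));return (s*[K[0,0],K[1,1]]+[K[0,2],K[1,2]]).round(1).tolist()
w=bot.capture("wrist");V,T=wview(o,w);t=bot.capture("top");s=bot.capture("scene")
R=T[:3,:3];tips=np.array([T[:3,3]+R[:,1]*e*15 for e in(-1,0,1)])
print("tips scene",proj(s,s["view"],tips),"top",proj(t,t["view"],tips),"wrist",proj(w,V,tips))
for z in(125,151):print(z,"bottle axis scene",proj(s,s["view"],[518,79,z]),"top",proj(t,t["view"],[518,79,z]))
for z in (0,40):print("disc at",z,proj(s,s["view"],[518,79,z]),proj(t,t["view"],[518,79,z]),proj(w,V,[518,79,z]))
m=red(w["frame"],(260,180,370,262));ys,xs=np.nonzero(m);print(xs.min(),xs.max(),ys.min())
f=t["frame"][:,:,::-1];cv2.imwrite("pics/t5.png",np.hstack([cv2.resize(f[150:250,220:340],(480,400),interpolation=cv2.INTER_CUBIC)]))
```

```text
tips scene [[282.9, 190.3], [280.2, 187.8], [277.7, 185.3]] top [[278.1, 202.1], [272.2, 199.3], [266.3, 196.5]] wrist [[293.0, 224.9], [315.9, 224.9], [338.8, 224.9]]
125 bottle axis scene [[280.2, 188.0]] top [[272.1, 199.4]]
151 bottle axis scene [[279.8, 179.8]] top [[270.2, 198.8]]
disc at 0 [[281.8, 224.7]] [[280.0, 202.0]] [[316.5, 185.8]]
disc at 40 [[281.3, 213.5]] [[277.7, 201.2]] [[316.4, 194.6]]
276 355 193
```

View pics/t5.png

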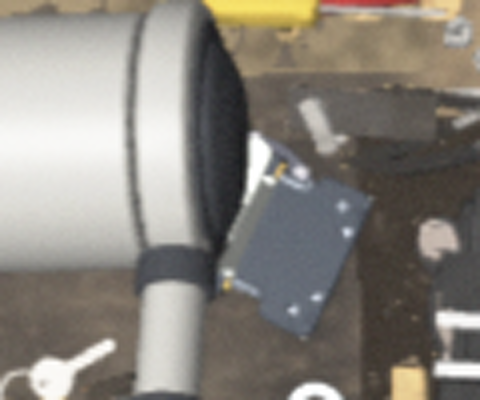

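The top view only shows the arm over the bottle. The wrist and scene numbers agree that the visible finger ends sit about 40 mm behind the reported TCP, so they are around z≈165, above the cap (top at 151). I'll confirm by lowering gently until the half-closed fingers touch the cap top.

```bash
python3 -m handwheel '[{"claw":30,"dx":0,"dy":0,"dz":2,"rx":0,"ry":0,"rz":0},{"claw":30,"dx":0,"dy":0,"dz":2,"rx":0,"ry":0,"rz":0},{"claw":30,"dx":0,"dy":0,"dz":0,"rx":0,"ry":0,"rz":0}]'
python3 -m handwheel '[{"claw":30,"dx":0,"dy":0,"dz":2,"rx":0,"ry":0,"rz":0},{"claw":30,"dx":0,"dy":0,"dz":1,"rx":0,"ry":0,"rz":0},{"claw":30,"dx":0,"dy":0,"dz":0,"rx":0,"ry":0,"rz":0}]'
```

```text
time: 4.85
tool_pos: [517.9, 78.8, 121.3]
tcp_rot: [-3.141, -0.001, 2.689]
contact_force: [-0.3, 1.0, -1.2]
grip_width: 30.1
time: 5.15
tool_pos: [518.0, 78.8, 118.5]
tcp_rot: [-3.142, -0.0, 2.689]
contact_force: [-0.5, 0.6, 0.4]
grip_width: 30.4
```

```bash
python3 -m handwheel '[{"claw":30,"dx":0,"dy":0,"dz":2,"rx":0,"ry":0,"rz":0},{"claw":30,"dx":0,"dy":0,"dz":1,"rx":0,"ry":0,"rz":0},{"claw":30,"dx":0,"dy":0,"dz":0,"rx":0,"ry":0,"rz":0}]'
python3 -m handwheel '[{"claw":30,"dx":0,"dy":0,"dz":1.5,"rx":0,"ry":0,"rz":0},{"claw":30,"dx":0,"dy":0,"dz":0,"rx":0,"ry":0,"rz":0}]'
```

```text
time: 5.45
tool_pos: [518.0, 78.8, 115.5]
tcp_rot: [-3.142, -0.0, 2.689]
contact_force: [0.6, -0.1, -0.3]
grip_width: 29.9
time: 5.65
tool_pos: [518.0, 78.8, 114.0]
tcp_rot: [-3.142, -0.0, 2.689]
contact_force: [0.2, 0.1, -0.1]
grip_width: 30.1
```

```bash
python3 -m handwheel '[{"claw":30,"dx":0,"dy":0,"dz":1.5,"rx":0,"ry":0,"rz":0},{"claw":30,"dx":0,"dy":0,"dz":0,"rx":0,"ry":0,"rz":0}]'
python3 - <<'E'
from plant import bot
import cv2,numpy as np
c=bot.capture("scene");f=c["frame"][:,:,::-1]
a=cv2.resize(f[150:200,255:310],(770,700),interpolation=cv2.INTER_CUBIC)[:590];cv2.imwrite("pics/s6.png",a)
E
```

```text
time: 5.85
tool_pos: [518.0, 78.8, 112.5]
tcp_rot: [-3.142, -0.0, 2.689]
contact_force: [-0.2, -0.8, -0.3]
grip_width: 30.1
```

View pics/s6.png

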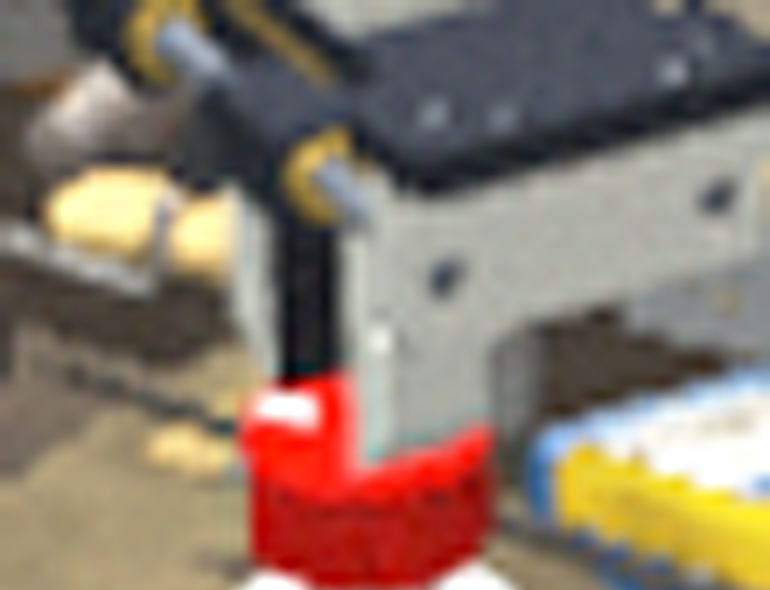

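The finger ends are clearly just above the cap top: the near finger's end is at crop (375–490,460) and the cap top's centre at about (365,430). I'll keep feeling downwards.

```bash
python3 -m handwheel '[{"claw":30,"dx":0,"dy":0,"dz":1.5,"rx":0,"ry":0,"rz":0},{"claw":30,"dx":0,"dy":0,"dz":0,"rx":0,"ry":0,"rz":0}]'
python3 -m handwheel '[{"claw":30,"dx":0,"dy":0,"dz":1,"rx":0,"ry":0,"rz":0},{"claw":30,"dx":0,"dy":0,"dz":0,"rx":0,"ry":0,"rz":0}]'
```

```text
time: 6.1
tool_pos: [518.3, 78.8, 111.6]
tcp_rot: [3.141, 0.001, 2.689]
contact_force: [-1.4, -0.1, 5.2]
grip_width: 30.2
time: 6.3
tool_pos: [518.4, 78.8, 110.7]
tcp_rot: [3.141, 0.001, 2.689]
contact_force: [-1.6, 0.2, 5.8]
grip_width: 30.2
```

Contact came at reported TCP z≈111.6, so the true finger ends lie 39 mm behind the TCP. I'll lift, open, and descend to reported z≈87, which puts the finger ends at z≈126.

```bash
python3 -m handwheel '[{"claw":30,"dx":0,"dy":0,"dz":-10,"rx":0,"ry":0,"rz":0},{"claw":91,"dx":0,"dy":0,"dz":0,"rx":0,"ry":0,"rz":0},{"claw":91,"dx":0,"dy":0,"dz":0,"rx":0,"ry":0,"rz":0},{"claw":91,"dx":0,"dy":0,"dz":0,"rx":0,"ry":0,"rz":0},{"claw":91,"dx":0,"dy":0,"dz":0,"rx":0,"ry":0,"rz":0},{"claw":91,"dx":0,"dy":0,"dz":0,"rx":0,"ry":0,"rz":0},{"claw":91,"dx":0,"dy":0,"dz":0,"rx":0,"ry":0,"rz":0}]'
python3 -m handwheel '[{"claw":91,"dx":0,"dy":0,"dz":8,"rx":0,"ry":0,"rz":0},{"claw":91,"dx":0,"dy":0,"dz":8,"rx":0,"ry":0,"rz":0},{"claw":91,"dx":0,"dy":0,"dz":8,"rx":0,"ry":0,"rz":0},{"claw":91,"dx":0,"dy":0,"dz":8,"rx":0,"ry":0,"rz":0},{"claw":91,"dx":0,"dy":0,"dz":0,"rx":0,"ry":0,"rz":0}]'
```

```text
time: 7.0
tool_pos: [518.1, 78.8, 120.1]
tcp_rot: [-3.142, -0.0, 2.689]
contact_force: [-0.1, 0.1, 0.4]
grip_width: 73.4
time: 7.5
tool_pos: [517.2, 78.8, 86.7]
tcp_rot: [-3.14, -0.003, 2.689]
contact_force: [-0.5, -0.2, -0.1]
grip_width: 91.0
```

```bash
python3 -m handwheel '[{"claw":40,"dx":0,"dy":0,"dz":0,"rx":0,"ry":0,"rz":0},{"claw":40,"dx":0,"dy":0,"dz":0,"rx":0,"ry":0,"rz":0},{"claw":30,"dx":0,"dy":0,"dz":0,"rx":0,"ry":0,"rz":0},{"claw":30,"dx":0,"dy":0,"dz":0,"rx":0,"ry":0,"rz":0},{"claw":20,"dx":0,"dy":0,"dz":0,"rx":0,"ry":0,"rz":0},{"claw":20,"dx":0,"dy":0,"dz":0,"rx":0,"ry":0,"rz":0},{"claw":20,"dx":0,"dy":0,"dz":0,"rx":0,"ry":0,"rz":0},{"claw":20,"dx":0,"dy":0,"dz":0,"rx":0,"ry":0,"rz":0}]'
python3 -m handwheel '[{"claw":20,"dx":0,"dy":0,"dz":0,"rx":0,"ry":0,"rz":0}]'
```

```text
time: 8.3
tool_pos: [518.1, 78.6, 88.3]
tcp_rot: [-3.141, -0.0, 2.689]
contact_force: [-0.7, -1.0, 1.1]
grip_width: 47.9
time: 8.4
tool_pos: [518.1, 78.6, 88.3]
tcp_rot: [-3.141, 0.0, 2.689]
contact_force: [-0.5, -1.9, 0.8]
grip_width: 47.7
```

Gripped at 47.9 mm, the cap's width. Next I press.

```bash
python3 -m handwheel '[{"claw":20,"dx":0,"dy":0,"dz":2,"rx":0,"ry":0,"rz":0},{"claw":20,"dx":0,"dy":0,"dz":2,"rx":0,"ry":0,"rz":0},{"claw":20,"dx":0,"dy":0,"dz":2,"rx":0,"ry":0,"rz":0},{"claw":20,"dx":0,"dy":0,"dz":1,"rx":0,"ry":0,"rz":0},{"claw":20,"dx":0,"dy":0,"dz":0,"rx":0,"ry":0,"rz":0},{"claw":20,"dx":0,"dy":0,"dz":0,"rx":0,"ry":0,"rz":0}]'
```

```text
time: 9.0
tool_pos: [518.3, 78.7, 82.1]
tcp_rot: [3.141, 0.001, 2.689]
contact_force: [-2.9, -2.4, 9.8]
grip_width: 47.4
```

The reading is 9.8 N, so the cap is about 6 mm down. Now I twist anticlockwise, which is negative rz because tool z points down.

```bash
python3 -m handwheel '[{"claw":20,"dx":0,"dy":0,"dz":0,"rx":0,"ry":0,"rz":-0.05},{"claw":20,"dx":0,"dy":0,"dz":0,"rx":0,"ry":0,"rz":-0.08},{"claw":20,"dx":0,"dy":0,"dz":0,"rx":0,"ry":0,"rz":-0.08},{"claw":20,"dx":0,"dy":0,"dz":0,"rx":0,"ry":0,"rz":-0.08},{"claw":20,"dx":0,"dy":0,"dz":0,"rx":0,"ry":0,"rz":0},{"claw":20,"dx":0,"dy":0,"dz":0,"rx":0,"ry":0,"rz":0}]'; python3 -c "
from plant import bot;o=bot.get_obs();print(o['moment'],o['joint_positions'])"
```

```text
time: 9.6
tool_pos: [519.4, 79.0, 82.4]
tcp_rot: [3.141, 0.003, 2.979]
contact_force: [-1.2, -0.1, 8.4]
grip_width: 47.3
[0.00778646 0.16918453 0.05952939] [ 4.74480218e-03  4.50020927e-01  1.67458970e+00  5.51388832e-04
  1.01369552e+00 -1.40363374e+00]
```

```bash
python3 -m handwheel '[{"claw":20,"dx":0,"dy":0,"dz":0.5,"rx":0,"ry":0,"rz":-0.1},{"claw":20,"dx":0,"dy":0,"dz":0,"rx":0,"ry":0,"rz":-0.1},{"claw":20,"dx":0,"dy":0,"dz":0,"rx":0,"ry":0,"rz":-0.1},{"claw":20,"dx":0,"dy":0,"dz":0,"rx":0,"ry":0,"rz":-0.1},{"claw":20,"dx":0,"dy":0,"dz":0,"rx":0,"ry":0,"rz":-0.1},{"claw":20,"dx":0,"dy":0,"dz":0,"rx":0,"ry":0,"rz":-0.1},{"claw":20,"dx":0,"dy":0,"dz":0,"rx":0,"ry":0,"rz":-0.1},{"claw":20,"dx":0,"dy":0,"dz":0,"rx":0,"ry":0,"rz":-0.1},{"claw":20,"dx":0,"dy":0,"dz":0,"rx":0,"ry":0,"rz":0},{"claw":20,"dx":0,"dy":0,"dz":0,"rx":0,"ry":0,"rz":0}]'
python3 - <<'E'
from plant import bot
import cv2,numpy as np
o=bot.get_obs();print(o['moment'],o['joint_positions'].round(2) if hasattr(o['joint_positions'],'round') else o['joint_positions'])
f=bot.capture("wrist")["frame"][:,:,::-1];cv2.imwrite("pics/w7.png",cv2.resize(f[130:270,240:400],(800,600*140*800//(160*600*1)//1 if False else 600),interpolation=cv2.INTER_CUBIC))
E
```

```text
time: 10.6
tool_pos: [519.3, 79.0, 81.9]
tcp_rot: [-3.14, 0.003, -2.504]
contact_force: [-1.8, -0.1, 9.0]
grip_width: 47.7
[ 0.06153132  0.25597812 -0.02360638] [ 0.    0.45  1.68  0.    1.01 -2.2 ]
```

View pics/w7.png

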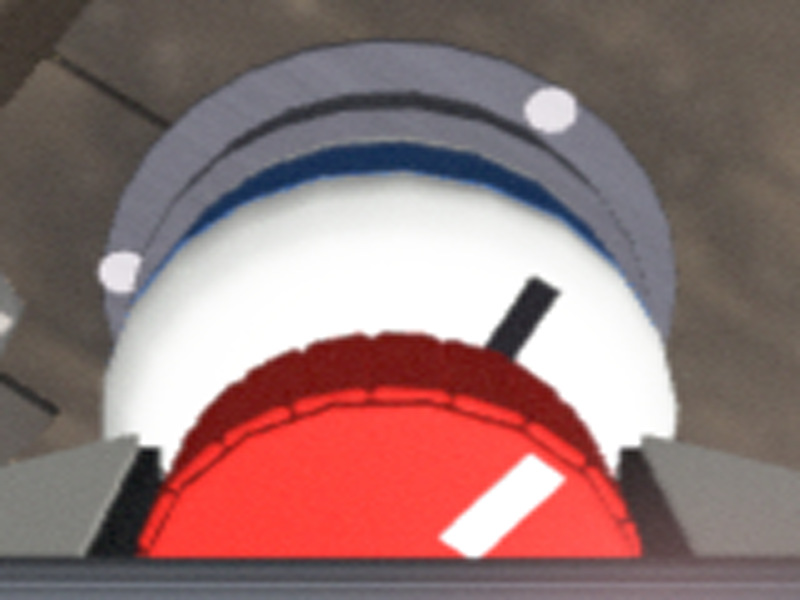

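The cap has turned 62°. The white bar at (500,505) and the black bar at (525,315) are nearly parallel, with a few degrees left. I'll finish the turn, hold, then lift.

```bash
python3 -m handwheel '[{"claw":20,"dx":0,"dy":0,"dz":0,"rx":0,"ry":0,"rz":-0.08},{"claw":20,"dx":0,"dy":0,"dz":0,"rx":0,"ry":0,"rz":0},{"claw":20,"dx":0,"dy":0,"dz":0,"rx":0,"ry":0,"rz":0},{"claw":20,"dx":0,"dy":0,"dz":-3,"rx":0,"ry":0,"rz":0},{"claw":20,"dx":0,"dy":0,"dz":-4,"rx":0,"ry":0,"rz":0},{"claw":20,"dx":0,"dy":0,"dz":-4,"rx":0,"ry":0,"rz":0},{"claw":20,"dx":0,"dy":0,"dz":0,"rx":0,"ry":0,"rz":0}]'
```

```text
time: 11.35
tool_pos: [518.3, 78.9, 91.9]
tcp_rot: [-3.141, 0.001, -2.424]
contact_force: [0.3, -0.5, 0.0]
grip_width: 47.7
```

It is past its locked height with no resistance, so the cap is free. Now the straight lift.

```bash
python3 -m handwheel '[{"claw":20,"dx":0,"dy":0,"dz":-6,"rx":0,"ry":0,"rz":0},{"claw":20,"dx":0,"dy":0,"dz":-10,"rx":0,"ry":0,"rz":0},{"claw":20,"dx":0,"dy":0,"dz":-15,"rx":0,"ry":0,"rz":0},{"claw":20,"dx":0,"dy":0,"dz":-17,"rx":0,"ry":0,"rz":0},{"claw":20,"dx":0,"dy":0,"dz":-15,"rx":0,"ry":0,"rz":0},{"claw":20,"dx":0,"dy":0,"dz":-12,"rx":0,"ry":0,"rz":0},{"claw":20,"dx":0,"dy":0,"dz":-5,"rx":0,"ry":0,"rz":0},{"claw":20,"dx":0,"dy":0,"dz":0,"rx":0,"ry":0,"rz":0},{"claw":20,"dx":0,"dy":0,"dz":0,"rx":0,"ry":0,"rz":0},{"claw":20,"dx":0,"dy":0,"dz":0,"rx":0,"ry":0,"rz":0}]'
python3 - <<'E'
from plant import bot
import cv2
f=bot.capture("scene")["frame"][:,:,::-1];cv2.imwrite("pics/s8.png",cv2.resize(f[110:250,200:360],(800,600),interpolation=cv2.INTER_CUBIC))
E
```

```text
time: 12.35
tool_pos: [517.7, 78.8, 170.9]
tcp_rot: [3.141, -0.001, -2.424]
contact_force: [-0.1, 0.1, -0.6]
grip_width: 47.7
```

View pics/s8.png

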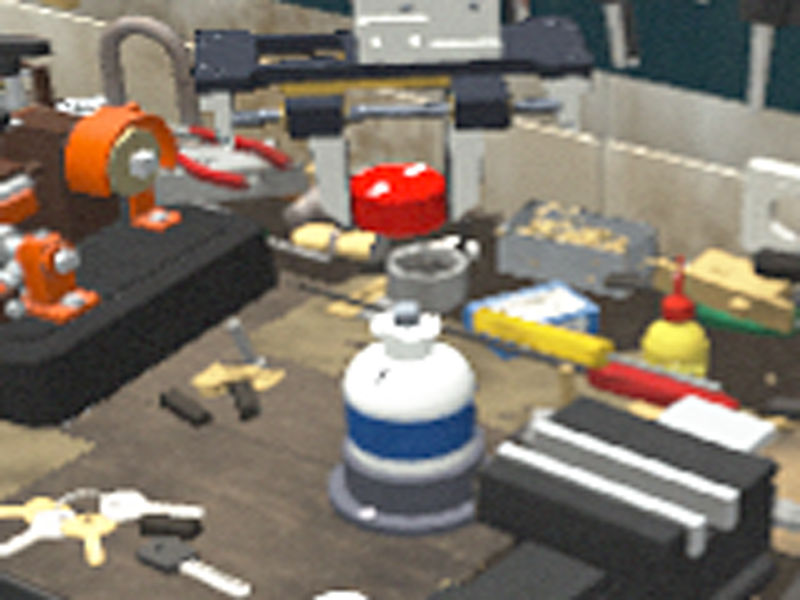

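The cap is held level at crop (398,200), clear above the open neck with its spring plug at (405,315), and the other things look undisturbed. I'm handing in.

```bash
python3 -c "
from plant import bot;print(bot.close_job());"
```

```text
the job is handed in; nothing more can be done
None
```

The cap is off the bottle and held level in the gripper over the open neck. Its lower rim is about 208 mm above the bench, and I handed the job in at about 12.4 s of the 40 s.

**What I did:** I gripped the cap and pressed it down about 6 mm, reading 9.8 N. I turned it about 67° anticlockwise and lifted it straight up about 83 mm from its locked height.

**Last checks:**
- **Grip:** the finger opening was 47.7 mm, which matches the 48 mm cap.
- **Outside force:** about 0.6 N.
- **Tilt:** about 0.001 rad.
- **Position:** the tool was about 1 mm or less from the estimated bottle axis.
- **Bench:** the last scene picture shows the bare neck and plug. The items visible in it look unmoved, but the padlock and pliers were outside that crop.

**What disagreed or failed:**
- **First moves refused:** I left out some of the required keys in the rows, so nothing moved and one picture was wasted.
- **First grasp missed:** the fingers closed above the cap because their real ends sit about 39 mm behind the reported TCP, contrary to the description. I confirmed this by touching the cap top lightly (5 to 6 N, roughly the spring's preload), then corrected for it.
- **Pictures:** I viewed 12, two over the budget.

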